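Clamp a squared pile of mount plates and hold the hidden clamp bolt

ROBOT

A 7-joint arm with a two-finger parallel gripper is mounted at the origin on a cart in front of the work surface, level with it; the furniture and walls round the work are solid. World frame = base frame: x ahead of the robot, y to its left, z up, the work surface at z = 0. Lengths are in mm, angles in rad, forces in N, time in s.
With the tool pointing down it reaches from about 400 to 925 mm from the base axis. Payload 5.6 kg.
Tool frame: the origin (TCP) lies midway between the tips of the shut fingers; the grasp point (between the pads) lies 19 mm behind it; z points along the fingers, y is the line along which they close (so a half turn about z gives the same grasp; the last joint's range is limited). The gripper opens to 85 mm and grips with 20 to 120 N. Pads are 22 mm wide; open, the fingers measure 114 mm over their backs; the gripper's body (76 mm by 85 mm) begins 54 mm behind the grasp point. The pads swing forward as they close: fully open they stand 13 mm farther back than shut.
Start: joints at [-1.242, 0.468, -0.012, 1.603, 0.006, 1.071, -0.056], TCP at [236.181, 605.58, 231.29] pointing down, gripper open.
Joint ranges: [-2.53, 2.53], [-0.31, 2.02], [-1.57, 1.55], [0.28, 2.44], [-1.29, 4.43], [0.15, 1.84], [-2.92, 2.92]. Speed limits (rad/s): [2.57, 2.57, 3.14, 3.14, 3.14, 3.14, 3.14].

INTERFACE

Orientations are given as a rotation vector (axis times angle).
In Python, from cell import bot gives the robot as it stands.
- The arm moves only by the shell command python3 -m handwheel 'ROWS' [FORCE]. ROWS is JSON, a list that holds one entry, the list of rows, each a list of 5 numbers: the finger opening in cm, from 0 to 8.54, then the shift along the tool's x, y, z in cm, then the turn about the tool's z in degrees. In form: [[[hand, dx, dy, dz, spin], ...]]. A call has 1 to 10 rows; each row shifts and turns the commanded pose from where the row before left it, along the tool's axes as they then stand; what a row does not reach is not made up. A row lasts 1/12 s, in which the tool goes at most 41.7 mm and 7.16 degrees, less where a joint would pass 70% of its speed; a pose out of reach is approached as far as the arm can. A call is refused whole if a number of a shift passes 4.17 or a number of a turn 7.16, either way. A call with a gripper value outside its range is refused whole. The fingers move at their own pace and stop on an object; FORCE is the grip in N (left out, the last holds). Time passes only in rows, so rows that do not move let the fingers close. It gives the time, the measured TCP pose, the force, the opening and the grip force at its end, in the units of the state.
- bot.read_state(): the state, without advancing time (a new reading comes with each control period).
- bot.read_camera(name): name is "side" or "top" or "wrist"; returns the picture (384x512x3 uint8, blue, green, red); there is no depth.
- bot.camera_params(name): a dict with "K" (3x3 intrinsics, pixels), "R" (3x3) and "t" (3): a world point X has camera coordinates R X + t. Camera axes: x right, y down, z forward; pixel columns grow to the right and rows downward; lengths in mm; the calibration is good to about 2 mm. A picture is of the moment at which its call begins: read the wrist's pose just before it. camera_params takes no time and is no camera call; for the wrist camera it gives the pose at the moment of the call.
- bot.sign_off(): hands the job in; it is judged then, once.
The state is a dict: "t": time; "joint_positions": joint angles; "joint_velocities": joint speeds; "joint_efforts": joint torques, N m; "tcp_pos": TCP position; "eef_rot": TCP orientation; "contact_force": force on the tool from outside, world axes, zero at the start; "ft_torque": the same for the moment, N m; "width": opening from 0.0 (shut) to 1.0 (fully open); "gripper_force": force on a finger pad.
Only numpy, scipy, OpenCV 4.12 (cv2) and the standard library are available. Lean on these libraries where they do the work, as an engineer would, in place of code of your own. Each camera call takes 0.05 s, during which the arm holds its last target. There are 200 camera calls.

TASK

Three brass mount plates are to be filed to size together: lay the two loose ones squarely on the one that already lies in the clamping jig, edges flush all round, and let go of them. Then reach down into the gap behind the jig's bracket, grip the hex head of the clamp bolt there and turn it as far as it goes, clockwise as seen from the robot's side, so that the jaw presses the whole pile against the fence. The bolt springs back if released, so finish still gripping its head and keeping it from turning, ready for a colleague to tighten the lock nut in front; leave the loupe, the pen and the caliper where they are.

Things in the scene. Friction and masses are not known exactly. Their poses are not given: they have to be found in the camera images.
- jig: Clamping jig fixed on the worktop: dark base plate 126 (x) x 210 (y) x 10 mm. Origin: centre of its underside; x away from the robot, z up. 'Jig' coordinates below are in this frame, mm. At the +y end a fence bar, face at y 85, top z 38; the jaw faces it; at the -y end a grey channel bracket carries the clamp bolt. In front of the bracket: crank disc (top z 86) and lock nut, out to x -36.
- pile_seat (a point): Point on the base plate at jig (-30, 45, 10), under the centre of the clamped pile; axes as the jig's. The bay between open jaw (y -3) and fence (y 85) is 88 mm long, 8 more than the plates; jaw and fence stand 28 mm above the base plate. The bay is open at its -x and +x sides, so fingers can pass down there.
- bracket_gap (a point): Centre of the bracket's gap at its open top, jig (28, -62, 87). The gap lies between two upright walls, 54 mm wide in y (jig y -89 to -35), tops rounded: front wall x -4 to 4, top z 87; rear wall x 52 to 58, top z 83. So it is 48 mm wide in x, open above and at both y sides; its floor is at z 15.
- plate_jig: Brass plate that already lies loose in the jig: 50 (x) x 80 (y) x 8 (z) mm with two screw holes, long side along the jig's y. Origin: centre of the underside, up to 6 mm off pile_seat in x and about 2 mm short of it in y.
- plate_a: Loose brass plate like the one in the jig: 50 (x) x 80 (y) x 8 (z) mm, 0.17 to 0.3 kg, flat on the worktop at the left, beyond the bench vice (88 mm tall, between it and the jig). Origin: centre of the underside. Grip it across its 50 mm width. The two loose plates are alike; either may go on first.
- plate_b: The other loose brass plate, the same in every way.
- jaw: Upright steel jaw, 54 (x) x 6 (y) x 26 (z) mm, that the bolt drives through a crank along the jig's +y to press the pile against the fence; backed by springs. Its origin is the jig's origin when open; its face is then at jig y -3, its middle at x -30.
- bolt_axis (a point): Point on the bolt's axis at the middle of the hex head, jig (27, -62, 60), inside the gap, 27 mm below the top of the front wall. Its x axis is the bolt's axis (the jig's x); it does not turn with the bolt.
- bolt_head (a point): Steel hex head of the clamp bolt, 24 mm across flats, 22 mm long along its axis (jig x 16 to 38), 12 mm clear of the front wall and 14 mm of the rear wall, 45 mm above the gap's floor. This point: on the axis, mid-head; its frame turns with the bolt about x. Grip two opposite flats from above, one finger on the jig's +y side, one on the -y side.
- clamp_bolt (a joint): Bolt angle, rad: 0 jaw open (a light spring holds it there) to 0.75 stop, clamped; grows clockwise seen from the robot (top of the head moves to the jig's -y). A gripper square on the flats leans its upper end 0.375 to the jig's +y at 0, is upright at 0.375 and leans 0.375 to -y at 0.75. The jaw meets the pile at 0.45; 9 N and 0.23 N m at 0.75. Springs back when released.
- folding_loupe: Bystander: small folding loupe, 27 x 42 x 13 mm, to the right of the jig. Origin: centre of its underside.
- fibre_pen: Bystander: pen, 124 mm long, 12 mm thick, lying along y in front of the jig, near the edge of the worktop. Origin: centre of its underside.
- caliper: Bystander: steel caliper, 210 mm long, 65 mm wide, 8 mm thick, lying along y behind the jig. Origin: centre of its underside.

How it is judged (in metres and radians):
On the way, in this order (a step that is already met when the one before it is completed fails the run):
1. both loose plates lie flat and squarely on the plate in the jig and are let go, with the jaw still open (x of plate_a in the frame of plate_jig between -0.004 and 0.004 m and y of plate_a in the frame of plate_jig between -0.008 and 0.008 m and z of plate_a in the frame of plate_jig between 0.006 and 0.018 m and angle between each of plate_a, plate_b's own z axis and vertical below 0.06 rad and x of plate_b in the frame of plate_jig between -0.004 and 0.004 m and y of plate_b in the frame of plate_jig between -0.008 and 0.008 m and z of plate_b in the frame of plate_jig between 0.006 and 0.018 m and contact force between the fingers and plate_jig below 0.2 N and contact force between the fingers and plate_a below 0.2 N and contact force between the fingers and plate_b below 0.2 N and value of joint clamp_bolt below 0.2 rad and linear speed of each of plate_a, plate_b below 0.02 m/s), for 0.2 s.
2. the bolt head is gripped and turned until the jaw clamps the pile (value of joint clamp_bolt above 0.55 rad and contact force between the fingers and clamp_bolt above 5 N), for 0.2 s.
At the end, for the whole second after the job is handed in: Three plates flat in one pile in the jig: edges within 4 mm of the lowest in x, all at the fence within 2 mm, square to the jig within 0.05 rad, within 16 mm of the seat in x; jaw pressing with over 3 N; bolt still, beyond 0.55 rad, its head gripped with over 5 N (all of step 2 and x of plate_a in the frame of plate_jig between -0.004 and 0.004 m and y of plate_a in the frame of plate_jig between -0.003 and 0.003 m and z of plate_a in the frame of plate_jig between 0.006 and 0.018 m and angle between each of plate_a, plate_b's own z axis and vertical below 0.06 rad and x of plate_b in the frame of plate_jig between -0.004 and 0.004 m and y of plate_b in the frame of plate_jig between -0.003 and 0.003 m and z of plate_b in the frame of plate_jig between 0.006 and 0.018 m and angle between the x axis of each of plate_jig, plate_a, plate_b and the x axis of jig, either way round below 0.05 rad and y of plate_jig in the frame of pile_seat between -0.002 and 0.002 m and y of plate_a in the frame of pile_seat between -0.002 and 0.002 m and y of plate_b in the frame of pile_seat between -0.002 and 0.002 m and x of plate_jig in the frame of pile_seat between -0.016 and 0.016 m and z of plate_jig in the frame of pile_seat below 0.003 m and contact force between jaw and anything else above 3 N and velocity of joint clamp_bolt between -0.1 and 0.1 rad/s); the arm keeps its last pose, push and grip.
It fails at once if the loupe is moved more than 20 mm (distance of folding_loupe from where it was at the start of the episode above 0.02 m).
It fails at once if the pen is moved more than 20 mm (distance of fibre_pen from where it was at the start of the episode above 0.02 m).
It fails at once if the caliper is moved more than 20 mm (distance of caliper from where it was at the start of the episode above 0.02 m).
It also fails if it takes over 72 s, if anything falls off the work surface, if the arm or the gripper's body presses on something with over 40 N, if the wrist force passes 120 N, or if a joint passes its speed limit or range.

## Working session

There is one attempt and no reset: what is moved stays moved. The work goes in short steps, Python scripts to look and compute and a shell command to move; the robot and the scene stay as the last step left them, time stands still between calls to the robot, and variables do not carry over. Pictures are saved under pics/ and viewed, at most 10 in all, crops included, and the job is handed in when it is done.

```bash
mkdir -p pics; ls
python3 - <<'E'
from cell import bot
import cv2,numpy as np
s=bot.read_state();print({k:np.round(v,3).tolist() for k,v in s.items()})
for n in ["top","side"]:
    p=bot.camera_params(n);print(n,np.round(p["K"],1).tolist(),np.round(p["R"],3).tolist(),np.round(p["t"],1).tolist())
    cv2.imwrite(f"pics/{n}0.png",bot.read_camera(n))
E
```

```text
pics
{'t': 0.0, 'joint_positions': [-1.242, 0.468, -0.012, 1.604, 0.006, 1.071, -0.056], 'joint_velocities': [-0.001, 0.0, 0.0, -0.001, -0.002, 0.0, -0.0], 'joint_efforts': [-0.0, -53.238, 0.021, -25.131, 0.011, 0.008, -0.0], 'tcp_pos': [236.023, 605.037, 230.346], 'eef_rot': [-0.581, -3.087, 0.003], 'contact_force': [-0.334, 0.297, -0.892], 'ft_torque': [0.009, 0.034, 0.012], 'gripper_force': 0.0, 'width': 1.001}
top [[390.1, 0.0, 257.0], [0.0, 390.1, 190.1], [0.0, 0.0, 1.0]] [[-0.009, -0.999, 0.033], [-0.986, 0.003, -0.17], [0.169, -0.034, -0.985]] [-18.5, 517.4, 981.9]
side [[365.8, 0.0, 259.0], [0.0, 365.8, 188.9], [0.0, 0.0, 1.0]] [[0.916, -0.402, 0.0], [-0.342, -0.779, -0.526], [0.212, 0.482, -0.85]] [-490.1, 200.9, 1020.4]
```

View pics/top0.png

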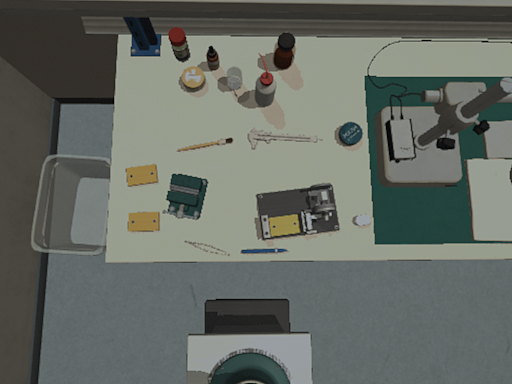

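View pics/side0.png

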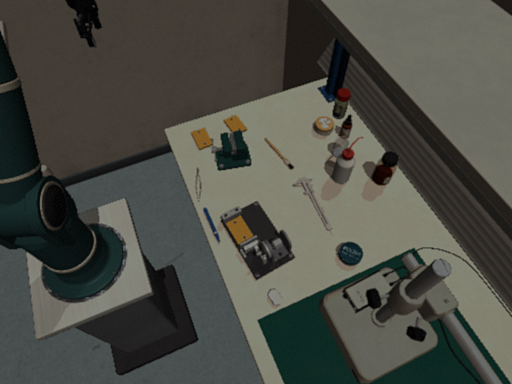

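The top view shows plates at about (142,175) and (144,222). The vice is at (187,195), the jig at (298,212) with its plate at (284,224), the pen at (264,251), the loupe at (362,220) and the caliper at (285,138). Next I cast rays to get positions.

```bash
cat > h.py <<'E'
from cell import bot
import cv2,numpy as np
def ray(n,uv,z,p=None):
    p=p or bot.camera_params(n);K,R,t=map(np.array,(p["K"],p["R"],p["t"]))
    uv=np.atleast_2d(uv);d=np.c_[uv,np.ones(len(uv))]@np.linalg.inv(K).T@R
    c=-R.T@t; return c+d*((z-c[2])/d[:,2])[:,None]
def proj(n,X,p=None):
    p=p or bot.camera_params(n);q=np.atleast_2d(X)@np.array(p["R"]).T+p["t"];q=q@np.array(p["K"]).T;return q[:,:2]/q[:,2:]
def blobs(m,amin):
    cs,_=cv2.findContours(m,cv2.RETR_EXTERNAL,cv2.CHAIN_APPROX_NONE);return [c for c in cs if cv2.contourArea(c)>amin]
def rect(n,c,z,p=None):
    X=ray(n,c[:,0,:].astype(float),z,p)[:,:2].astype(np.float32)
    (cx,cy),(w,h),a=cv2.minAreaRect(X)
    if w>h: w,h,a=h,w,a-90   # a = angle of short side from x
    return np.round([cx,cy,w,h,a],1)
E
python3 - <<'E'
from h import *
for n in ["top","side"]:
    im=cv2.imread(f"pics/{n}0.png");hsv=cv2.cvtColor(im,cv2.COLOR_BGR2HSV)
    m=cv2.inRange(hsv,(10,130,120),(32,255,255))
    for c in blobs(m,150):
        print(n,c[:,0].mean(0).round(),cv2.contourArea(c),"z8",rect(n,c,8),"z18",rect(n,c,18))
    k=cv2.inRange(hsv,(0,0,0),(180,255,75))
    k=cv2.morphologyEx(k,cv2.MORPH_CLOSE,np.ones((9,9)))
    for c in blobs(k,800):
        u=c[:,0].mean(0)
        if (n=="top" and 250<u[0]<345 and 170<u[1]<250) or (n=="side" and 210<u[0]<300 and 190<u[1]<280): print(n,"jig",u,rect(n,c,10))
im=cv2.imread("pics/top0.png")[175:260,245:375];im2=cv2.imread("pics/side0.png")[190:310,205:305]
a=cv2.resize(im,None,fx=3.4,fy=3.4,interpolation=2);b=cv2.resize(im2,None,fx=3.4,fy=3.4,interpolation=2)
o=np.zeros((408,800,3),np.uint8);o[:a.shape[0],:a.shape[1]]=a;o[:b.shape[0],450:450+b.shape[1]]=b[:408,:350];cv2.imwrite("pics/jig0.png",o)
E
```

```text
top [283. 225.] 324.0 z8 [427.8 -94.8  47.5  77.4   6.5] z18 [427.  -93.7  47.   76.7   6.5]
top [144. 221.] 491.0 z8 [440.2 280.3  48.1  76.7   1.9] z18 [439.3 277.8  47.6  76.    1.9]
top [142. 175.] 452.5 z8 [567.1 291.1  47.7  78.7   8.4] z18 [565.  288.4  47.2  78.    8.4]
top jig [297.4125 212.0875] [ 466.1 -131.4  128.4  208.5    6.9]
side [240. 230.] 325.5 z8 [433.5 -87.2  47.1  73.9   7.2] z18 [432.1 -91.8  46.6  73.1   7.2]
side [202. 138.] 202.0 z8 [445.6 281.7  44.5  75.8   1. ] z18 [444.1 273.3  44.   75.    1. ]
side [235. 124.] 163.0 z8 [572.4 293.1  45.5  74.5   8.5] z18 [569.6 284.6  45.1  73.8   8.5]
side jig [237.3883792  235.12538226] [ 433.8 -119.2  250.9  255.9   77.8]
```

View pics/jig0.png

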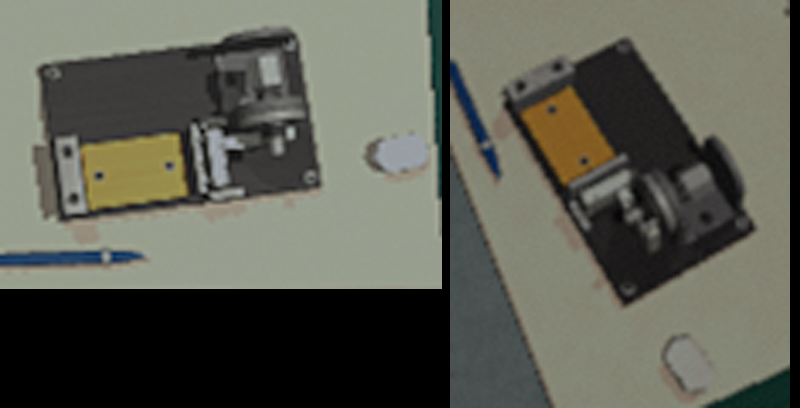

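```bash
cat >> h.py <<'E'
from scipy.spatial.transform import Rotation as Ro
def yaw(): 
    y=Ro.from_rotvec(bot.read_state()["eef_rot"]).as_matrix()[:,1];return np.degrees(np.arctan2(y[1],y[0]))
def need(x,y,z,a):
    s=bot.read_state();R=Ro.from_rotvec(s["eef_rot"]).as_matrix()
    sp=(yaw()-a+180)%360-180
    R2=R@Ro.from_euler("z",sp,degrees=True).as_matrix()
    d=R2.T@(np.array([x,y,z])-s["tcp_pos"])/10
    print("yaw",yaw().round(2),"spin deg",sp.round(2),"then cm",d.round(2),"tilt z",R[:,2].round(4),"t",s["t"],"tcp",np.round(s["tcp_pos"],1),"F",np.round(s["contact_force"],1),"w",round(s["width"]*85,1),"gf",s["gripper_force"])
def J(j,th,c):  # jig mm -> world
    t=np.radians(th);j=np.atleast_2d(j).astype(float)
    return np.c_[c[0]+j[:,0]*np.cos(t)-j[:,1]*np.sin(t),c[1]+j[:,0]*np.sin(t)+j[:,1]*np.cos(t),j[:,2]]
E
python3 -c "
from h import *
need(470,283,230,5)
p=bot.camera_params('wrist');print(p['K'],np.round(p['R'],3),-np.array(p['R']).T@p['t'])"
```

```text
yaw 68.7 spin deg 63.7 then cm [-34.13  20.5    0.08] tilt z [-5.0e-04 -1.6e-03 -1.0e+00] t 0.1 tcp [236.  605.1 230.4] F [-0.3  0.6  0.1] w 85.2 gf 0.0
[[343.42819431   0.         250.62254324]
 [  0.         343.42819431 190.06735709]
 [  0.           0.           1.        ]] [[ 0.363  0.932 -0.001]
 [ 0.891 -0.347  0.293]
 [ 0.273 -0.108 -0.956]] [165.78354312 631.62789394 373.44557638]
```

```bash
python3 -m handwheel '[[[8.5,0,0,0,6.4],[8.5,0,0,0,6.4],[8.5,0,0,0,6.4],[8.5,0,0,0,6.4],[8.5,0,0,0,6.4],[8.5,0,0,0,6.4],[8.5,0,0,0,6.4],[8.5,0,0,0,6.4],[8.5,0,0,0,6.4],[8.5,0,0,0,6.4]]]' 60
python3 -m handwheel '[[[8.5,-3.4,2,0,0],[8.5,-3.4,2,0,0],[8.5,-3.4,2,0,0],[8.5,-3.4,2,0,0],[8.5,-3.4,2,0,0],[8.5,-3.4,2,0,0],[8.5,-3.4,2,0,0],[8.5,-3.4,2,0,0],[8.5,-3.4,2,0,0],[8.5,-3.4,2,0,0]]]'
python3 -m handwheel '[[[8.5,0,0,0,0],[8.5,0,0,0,0]]]'
python3 - <<'E'
from h import *
need(470,283,230,5)
p=bot.camera_params("wrist");im=bot.read_camera("wrist");cv2.imwrite("pics/w1.png",im);print(bot.read_state()["joint_positions"])
hsv=cv2.cvtColor(im,cv2.COLOR_BGR2HSV);m=cv2.inRange(hsv,(10,130,100),(32,255,255))
for c in blobs(m,800): print(c[:,0].min(0),c[:,0].max(0),rect("w",c,8,p),rect("w",c,4,p))
E
```

```text
t: 0.93
tcp_pos: [236.0, 605.3, 230.7]
eef_rot: [2.135, 2.304, -0.001]
contact_force: [-0.5, 0.2, -0.2]
width: 0.995
gripper_force: 0.0
t: 1.77
tcp_pos: [463.9, 281.3, 231.2]
eef_rot: [-2.128, -2.311, 0.0]
contact_force: [0.2, 0.3, -0.1]
width: 0.992
gripper_force: 0.0
t: 1.93
tcp_pos: [464.7, 280.5, 231.2]
eef_rot: [2.135, 2.304, -0.001]
contact_force: [-0.4, 0.3, 0.5]
width: 0.997
gripper_force: 0.0
yaw 4.36 spin deg -0.64 then cm [0.21 0.55 0.12] tilt z [ 2.e-04 -6.e-04 -1.e+00] t 1.9333 tcp [464.7 280.5 231.2] F [-0.4  0.3  0.5] w 84.7 gf 0.0
[-0.9146286   0.29067159  0.36868048  1.88742593 -0.12457285  0.98618156
 -0.41109918]
[208 117] [254 190] [442.3 280.6  48.9  79.6   2.3] [442.1 279.8  49.4  80.5   2.3]
[325 116] [372 190] [568.7 291.   49.6  79.7   8.2] [569.9 290.3  50.1  80.5   8.2]
```

View pics/w1.png

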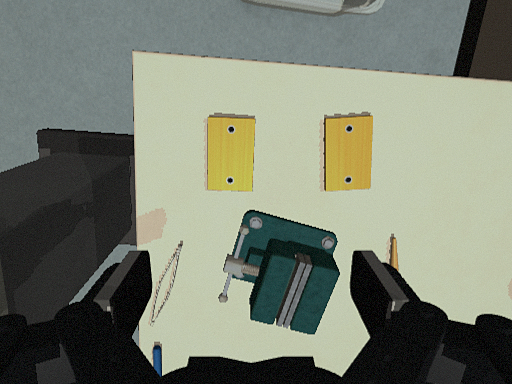

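Run:
```python
from h import *
p=bot.camera_params("wrist")
print(ray("w",[[268,240],[335,262],[230,262]],88,p).round(),ray("w",[[268,240],[335,262],[230,262]],60,p).round(),ray("w",[[244,211],[336,236]],8,p).round())
need(442.3,280.6,100,2.3)
```

```text
[[483. 223.  88.]
 [548. 205.  88.]
 [450. 198.  88.]] [[486. 210.  60.]
 [557. 191.  60.]
 [450. 182.  60.]] [[460. 219.   8.]
 [569. 197.   8.]]
yaw 4.58 spin deg 2.28 then cm [-0.11 -2.11 13.11] tilt z [-6.e-04 -0.e+00 -1.e+00] t 1.9833 tcp [463.4 282.5 231.1] F [-0.8  0.5 -0.4] w 84.5 gf 0.0
```

```bash
python3 -m handwheel '[[[6.8,0,-2.1,0,2.3],[6.8,0,0,3.2,0],[6.8,0,0,3.2,0],[6.8,0,0,3.2,0],[6.8,0,0,3.2,0],[6.8,0,0,3.2,0],[6.8,0,0,3.1,0],[6.8,0,0,0,0],[6.8,0,0,0,0]]]' 60
python3 - <<'E'
from h import *
need(442.3,280.6,-1.5,2.3)
for i in range(3): bot.read_camera("wrist"); need(442.3,280.6,-1.5,2.3)
E
```

```text
t: 2.73
tcp_pos: [440.5, 281.9, 39.1]
eef_rot: [-2.171, -2.269, 0.006]
contact_force: [0.6, -0.5, 0.1]
width: 0.796
gripper_force: 0.0
yaw 2.52 spin deg 0.22 then cm [-0.13  0.18  4.06] tilt z [-0.0035 -0.0022 -1.    ] t 2.7333 tcp [440.5 281.9  39.1] F [ 0.6 -0.5  0.1] w 67.6 gf 0.0
yaw 2.49 spin deg 0.19 then cm [-0.19  0.02  4.22] tilt z [-3.e-04  1.e-04 -1.e+00] t 2.7833 tcp [442.1 282.5  40.7] F [-0.3  1.   0.9] w 68.1 gf 0.0
yaw 2.46 spin deg 0.16 then cm [-0.22 -0.08  4.32] tilt z [ 0.0016  0.0016 -1.    ] t 2.8333 tcp [443.  282.8  41.8] F [ 0.3 -0.1 -0. ] w 67.8 gf 0.0
yaw 2.44 spin deg 0.14 then cm [-0.23 -0.13  4.37] tilt z [ 0.0026  0.0024 -1.    ] t 2.8833 tcp [443.4 282.8  42.2] F [-1.1  0.6  1.4] w 67.6 gf 0.0
```

```bash
python3 -m handwheel '[[[6.8,-0.2,0,2,0],[6.8,0,0,1.5,0],[6.8,0,0,0.5,0],[6.8,0,0,0.3,0],[6.8,0,0,0,0],[6.8,0,0,0,0],[6.8,0,0,0,0]]]'
python3 -c "
from h import *
need(442.3,280.6,-1.5,2.3)"
python3 -m handwheel '[[[4,0,0,0,0],[4,0,0,0,0],[4,0,0,0,0],[4,0,0,0,0],[4,0,0,0,0],[4,0,0,0,0],[4,0,0,0,0],[4,0,0,0,0]]]' 50
python3 -m handwheel '[[[4,0,0,-3,0],[4,0,0,-4,0],[4,0,0,-4,0],[4,0,0,-4,0],[4,0,0,-4,0],[4,0,0,-4,0],[4,0,0,0,0],[4,0,0,0,0]]]'
python3 - <<'E'
from h import *
need(442.3,280.6,228,2.3)
im=bot.read_camera("wrist");cv2.imwrite("pics/w2.png",im)
E
```

```text
t: 3.47
tcp_pos: [443.2, 279.9, -1.7]
eef_rot: [2.174, 2.267, 0.003]
contact_force: [0.0, -0.8, -0.2]
width: 0.795
gripper_force: 0.0
yaw 2.4 spin deg 0.1 then cm [ 0.07 -0.08 -0.02] tilt z [ 0.0015  0.0012 -1.    ] t 3.4667 tcp [443.2 279.9  -1.7] F [ 0.  -0.8 -0.2] w 67.6 gf 0.0
t: 4.13
tcp_pos: [442.8, 279.7, -1.7]
eef_rot: [-2.175, -2.267, -0.002]
contact_force: [-1.0, -0.4, 7.4]
width: 0.568
gripper_force: 51.1
t: 4.8
tcp_pos: [443.2, 280.1, 229.4]
eef_rot: [-2.174, -2.267, -0.008]
contact_force: [-0.7, 0.4, -3.3]
width: 0.566
gripper_force: 54.4
yaw 2.4 spin deg 0.1 then cm [ 0.06 -0.09  0.14] tilt z [ 0.0033  0.0037 -1.    ] t 4.8 tcp [443.2 280.1 229.4] F [-0.7  0.4 -3.3] w 48.1 gf 54.36672627925873
```

View pics/w2.png

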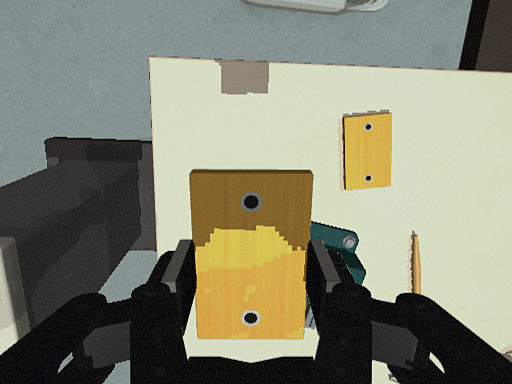

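The plate is held level between the pads, with its holes at (251,202) and (251,318); the other plate is at (367,150). Next I carry it to the jig and measure there.

```bash
python3 -m handwheel '[[[4,-3.6,0,0,-1.1],[4,-3.6,0,0,-1.1],[4,-3.6,0,0,-1.1],[4,-3.6,0,0,-1.1],[4,-3.6,0,0,0],[4,-3.6,0,0,0],[4,-3.6,0,0,0],[4,-3.6,0,0,0],[4,-3.6,0,0,0],[4,-3.6,0,0,0]]]'
python3 -m handwheel '[[[4,-3.6,0,0,0],[4,-3.6,0,0,0],[4,0,0,0,0],[4,0,0,0,0],[4,0,0,0,0],[4,0,0,0,0]]]'
python3 - <<'E'
from h import *
need(430,-150,230,6.7)
p=bot.camera_params("wrist");im=bot.read_camera("wrist");cv2.imwrite("pics/w3.png",im)
np.save("p3.npy",p,allow_pickle=True)
hsv=cv2.cvtColor(im,cv2.COLOR_BGR2HSV);m=cv2.inRange(hsv,(10,130,70),(32,255,255))
for c in blobs(m,800): print(c[:,0].min(0),c[:,0].max(0),rect("w",c,18,p))
E
```

```text
t: 5.68
tcp_pos: [476.4, -80.2, 225.1]
eef_rot: [-2.084, -2.347, 0.005]
contact_force: [0.1, 1.8, -3.2]
width: 0.561
gripper_force: 54.4
t: 6.18
tcp_pos: [486.0, -148.6, 225.9]
eef_rot: [-2.082, -2.349, 0.002]
contact_force: [-1.0, 0.5, -3.1]
width: 0.567
gripper_force: 54.4
yaw 6.9 spin deg 0.2 then cm [ 0.52 -5.57 -0.39] tilt z [-2.8e-03  7.0e-04 -1.0e+00] t 6.1833 tcp [ 486.  -148.6  225.9] F [-1.   0.5 -3.1] w 48.2 gf 54.38779413700104
[189 169] [312 338] [ 498.5 -265.1  130.8  213.8    6.7]
[174  57] [228 140] [429.4 -95.   50.4  79.8   7.4]
```

View pics/w3.png

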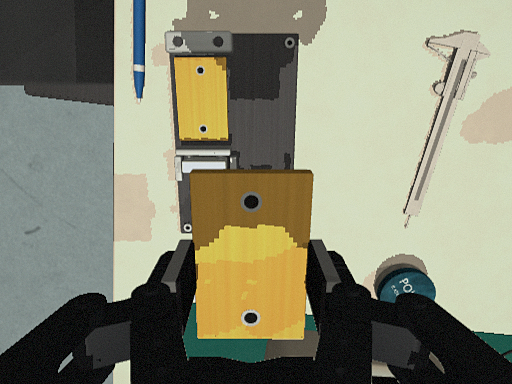

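The jig plate spans columns 174–228 and rows 57–140. The fence is at rows 32–52, the jaw at about row 155, the far right corner of the base at (298,33) and the near one at about (181,233).

Run:
```python
from h import *
p=np.load("p3.npy",allow_pickle=True).item()
A=ray("w",[[298.5,33],[180.5,234],[295.5,165]],10,p);print(A.round(1))
v=A[0]-A[1];print("diag",np.hypot(*v[:2]),np.hypot(126,210),"th",np.degrees(np.arctan2(v[1],v[0])-np.arctan2(210,126)),"c",(A[0]+A[1])[:2]/2)
e=A[0]-A[2];print("edge th",np.degrees(np.arctan2(-e[0],e[1])))
f=ray("w",[[175,52.5],[230,52.5]],38,p);print("fence",f.round(1))
c=((A[0]+A[1])/2)[:2]
for th in (6.5,7.0):
  t=np.radians(th);R=np.array([[np.cos(t),np.sin(t)],[-np.sin(t),np.cos(t)]])
  print("plate in jig",R@(np.array([429.4,-95])-c),"fence face",(R@(f[:,:2]-c).T))
t=np.radians(6.8);T=np.array([429.4,-95])+(-2)*np.array([-np.sin(t),np.cos(t)]);print(T);need(*T,100,6.8)
```

```text
[[ 515.6  -22.3   10. ]
 [ 416.  -245.8   10. ]
 [ 533.2 -150.6   10. ]]
diag 244.63232995036367 244.8999795835026 th 6.940817411622501 c [ 465.77510844 -134.06871384]
edge th 7.814804794381176
fence [[405.  -55.6  38. ]
 [454.1 -49.7  38. ]]
plate in jig [-31.71858002  42.93535369] fence face [[-51.50809711  -2.07931757]
 [ 84.80097553  85.13547526]]
plate in jig [-31.34269539  43.21051216] fence face [[-50.76611712  -1.33630065]
 [ 85.24723381  85.1503788 ]]
[429.63680794 -96.98593102]
yaw 6.93 spin deg 0.13 then cm [ 5.78 -4.98 12.65] tilt z [-2.1e-03  7.0e-04 -1.0e+00] t 6.2333 tcp [ 486.2 -148.6  226.3] F [-0.3  0.4 -2.3] w 47.3 gf 54.38799977302551
```

```bash
python3 -m handwheel '[[[4,2.9,-2.5,0,0],[4,2.9,-2.5,0,0],[4,0,0,4,0],[4,0,0,4,0],[4,0,0,4,0],[4,0,0,4,0],[4,0,0,0,0],[4,0,0,0,0],[4,0,0,0,0],[4,0,0,0,0]]]'
python3 - <<'E'
from h import *
need(429.6,-97,18,6.9)
for i in range(2): bot.read_camera("wrist"); need(429.6,-97,18,6.9)
E
```

```text
t: 7.07
tcp_pos: [432.5, -98.5, 69.9]
eef_rot: [2.083, 2.347, 0.006]
contact_force: [0.6, 0.5, -2.6]
width: 0.564
gripper_force: 54.5
yaw 6.81 spin deg -0.09 then cm [ 0.19 -0.3   5.19] tilt z [ 5.7e-03  4.0e-04 -1.0e+00] t 7.0667 tcp [432.5 -98.5  69.9] F [ 0.6  0.5 -2.6] w 48.0 gf 54.46998596191406
yaw 6.82 spin deg -0.08 then cm [ 0.18 -0.3   5.2 ] tilt z [ 6.e-03  6.e-04 -1.e+00] t 7.1167 tcp [432.5 -98.4  70. ] F [ 0.1  0.  -3.5] w 47.7 gf 54.4699090719223
yaw 6.82 spin deg -0.08 then cm [ 0.17 -0.27  5.18] tilt z [ 5.7e-03  7.0e-04 -1.0e+00] t 7.1667 tcp [432.2 -98.4  69.8] F [ 0.2 -0.4 -3.2] w 47.9 gf 54.469192028045654
```

```bash
python3 -m handwheel '[[[4,0.17,-0.27,1.5,0],[4,0,0,1.5,0],[4,0,0,1.2,0],[4,0,0,0.7,0],[4,0,0,0,0],[4,0,0,0,0],[4,0,0,0,0],[4,0,0,0,0]]]'
python3 -c "
from h import *
need(429.6,-97,16.5,6.9)"
python3 -m handwheel '[[[4,0,0,0.1,0],[4,0,0,0.1,0],[4,0,0,0,0],[4,0,0,0,0]]]'
```

```text
t: 7.83
tcp_pos: [428.1, -97.2, 19.2]
eef_rot: [2.085, 2.348, 0.002]
contact_force: [-0.5, 0.2, -3.0]
width: 0.563
gripper_force: 54.4
yaw 6.79 spin deg -0.11 then cm [0.01 0.15 0.27] tilt z [ 0.0019 -0.     -1.    ] t 7.8333 tcp [428.1 -97.2  19.2] F [-0.5  0.2 -3. ] w 47.9 gf 54.43954825401306
t: 8.17
tcp_pos: [427.4, -97.1, 16.3]
eef_rot: [2.086, 2.349, 0.0]
contact_force: [-0.8, 0.6, -2.0]
width: 0.566
gripper_force: 54.6
```

```bash
python3 -m handwheel '[[[4,0,0.2,-0.1,0],[4,0,0,0,0],[4,0,0,0,0],[4,0,0,0.1,0],[4,0,0,0,0],[4,0,0,0,0]]]'
python3 -c "
from h import *
need(429.6,-97,16.5,6.9)"
```

```text
t: 8.67
tcp_pos: [429.5, -96.9, 16.3]
eef_rot: [2.086, 2.349, 0.0]
contact_force: [0.1, -0.7, -1.7]
width: 0.563
gripper_force: 54.6
yaw 6.79 spin deg -0.11 then cm [-0.01  0.01 -0.02] tilt z [ 3.e-04  0.e+00 -1.e+00] t 8.6667 tcp [429.5 -96.9  16.3] F [ 0.1 -0.7 -1.7] w 47.9 gf 54.597047567367554
```

```bash
python3 -m handwheel '[[[5.4,0,0,0.05,0],[5.8,0,0,0,0],[6.4,0,0,0,0],[6.8,0,0,0,0],[6.8,0,0,0,0],[6.8,0,0,-3,0],[6.8,0,0,-4,0],[6.8,0,0,-4,0],[6.8,0,0,-4,0],[6.8,0,0,-4,0]]]'
python3 -m handwheel '[[[6.8,-2.5,0,-1.5,0],[6.8,-2.5,0,0,0],[6.8,0,0,0,0],[6.8,0,0,0,0],[6.8,0,0,0,0],[6.8,0,0,0,0]]]'
python3 - <<'E'
from h import *
need(429.6,-97,25,6.9)
p=bot.camera_params("wrist");im=bot.read_camera("wrist");cv2.imwrite("pics/w4.png",im)
hsv=cv2.cvtColor(im,cv2.COLOR_BGR2HSV);m=cv2.inRange(hsv,(10,130,70),(32,255,255))
for c in blobs(m,800): print(c[:,0].min(0),c[:,0].max(0),rect("w",c,26,p),rect("w",c,18,p))
need(568.7,291,228,8.2)
E
```

```text
t: 9.5
tcp_pos: [428.6, -97.2, 207.4]
eef_rot: [-2.087, -2.348, 0.001]
contact_force: [2.2, 1.3, 0.5]
width: 0.795
gripper_force: 0.0
t: 10.0
tcp_pos: [434.7, -145.6, 220.1]
eef_rot: [-2.084, -2.349, 0.001]
contact_force: [-0.1, 0.5, -0.2]
width: 0.796
gripper_force: 0.0
yaw 6.85 spin deg -0.05 then cm [ 4.88  0.11 19.52] tilt z [-1.6e-03  5.0e-04 -1.0e+00] t 10.0 tcp [ 434.7 -145.6  220.1] F [-0.1  0.5 -0.2] w 67.6 gf 0.0
[225  66] [278 153] [428.5 -96.   50.4  81.4   7.2] [428.5 -96.6  51.6  83.4   7.2]
yaw 6.87 spin deg -1.33 then cm [41.31 19.48 -0.78] tilt z [-1.4e-03  4.0e-04 -1.0e+00] t 10.05 tcp [ 434.8 -145.7  220.2] F [-0.5 -0.1 -0.1] w 67.6 gf 0.0
```

View pics/w4.png

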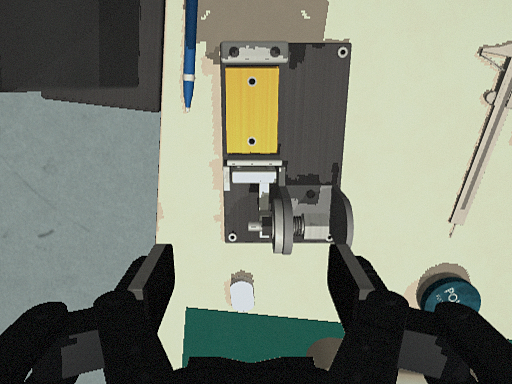

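The first plate lies squarely over the jig plate (columns 225–278, rows 66–153), between the fence at about row 62 and the jaw at about row 163. Next I fetch the second plate.

```bash
python3 -m handwheel '[[[6.8,3.4,1.6,0,-1.3],[6.8,3.4,1.6,0,0],[6.8,3.4,1.6,0,0],[6.8,3.4,1.6,0,0],[6.8,3.4,1.6,0,0],[6.8,3.4,1.6,0,0],[6.8,3.4,1.6,0,0],[6.8,3.4,1.6,0,0],[6.8,3.4,1.6,0,0],[6.8,3.4,1.6,0,0]]]'
python3 -m handwheel '[[[6.8,3.6,1.7,0,0],[6.8,3.6,1.7,0,0],[6.8,0,0,4,0],[6.8,0,0,4,0],[6.8,0,0,4,0],[6.8,0,0,4,0],[6.8,0,0,1,0],[6.8,0,0,0,0],[6.8,0,0,0,0],[6.8,0,0,0,0]]]'
python3 - <<'E'
from h import *
for i in range(3): bot.read_camera("wrist"); need(568.7,290.5,-0.7,8.2)
E
```

```text
t: 10.88
tcp_pos: [546.0, 214.9, 220.1]
eef_rot: [-2.057, -2.373, 0.002]
contact_force: [0.3, -0.6, 0.5]
width: 0.791
gripper_force: 0.0
t: 11.72
tcp_pos: [571.8, 289.2, 53.4]
eef_rot: [2.058, 2.372, 0.006]
contact_force: [0.8, 1.1, 0.1]
width: 0.797
gripper_force: 0.0
yaw 8.09 spin deg -0.11 then cm [ 0.16 -0.33  5.44] tilt z [ 0.0041  0.0025 -1.    ] t 11.7667 tcp [572.  289.3  53.7] F [0.2 0.1 0.1] w 67.7 gf 0.0
yaw 8.09 spin deg -0.11 then cm [ 0.16 -0.31  5.43] tilt z [ 0.0039  0.0026 -1.    ] t 11.8167 tcp [571.8 289.3  53.6] F [-0.3  0.6  0.3] w 67.7 gf 0.0
yaw 8.09 spin deg -0.11 then cm [ 0.16 -0.28  5.4 ] tilt z [ 0.0035  0.0024 -1.    ] t 11.8667 tcp [571.5 289.2  53.3] F [0.1 0.  0. ] w 67.2 gf 0.0
```

```bash
python3 -m handwheel '[[[6.8,0.15,-0.2,2,0],[6.8,0,0,2,0],[6.8,0,0,1,0],[6.8,0,0,0.4,0],[6.8,0,0,0,0],[6.8,0,0,0,0],[6.8,0,0,0,0],[6.8,0,0,0,0]]]'
python3 -c "
from h import *
need(568.7,290.5,-0.7,8.2)"
python3 -m handwheel '[[[4,0,0,0,0],[4,0,0,0,0],[4,0,0,0,0],[4,0,0,0,0],[4,0,0,0,0],[4,0,0,0,0],[4,0,0,0,0],[4,0,0,0,0]]]' 50
python3 -c "
from h import *
need(568.7,290.5,-0.7,8.2)"
python3 -m handwheel '[[[4,0,0,-3,0],[4,0,0,-4,0],[4,0,0,-4,0],[4,0,0,-4,0],[4,0,0,-4,0],[4,0,0,-3.5,0],[4,0,0,0,0],[4,0,0,0,0]]]'
python3 -c "
from h import *
need(428.8,-97,228,6.9)"
```

```text
t: 12.53
tcp_pos: [568.6, 289.9, -2.1]
eef_rot: [2.059, 2.372, 0.003]
contact_force: [-0.5, -0.6, 0.3]
width: 0.801
gripper_force: 0.0
yaw 8.09 spin deg -0.11 then cm [ 0.06  0.02 -0.14] tilt z [ 1.6e-03  9.0e-04 -1.0e+00] t 12.5333 tcp [568.6 289.9  -2.1] F [-0.5 -0.6  0.3] w 68.1 gf 0.0
t: 13.2
tcp_pos: [568.7, 289.9, -2.1]
eef_rot: [2.059, 2.372, 0.003]
contact_force: [-0.4, -0.3, 6.2]
width: 0.567
gripper_force: 52.3
yaw 8.09 spin deg -0.11 then cm [ 0.06  0.01 -0.14] tilt z [ 0.0015  0.001  -1.    ] t 13.2 tcp [568.7 289.9  -2.1] F [-0.4 -0.3  6.2] w 48.2 gf 52.28347063064575
t: 13.87
tcp_pos: [568.6, 290.0, 223.8]
eef_rot: [2.059, 2.372, 0.006]
contact_force: [-0.3, -0.2, -3.7]
width: 0.568
gripper_force: 53.5
yaw 8.1 spin deg 1.2 then cm [-36.74 -18.52  -0.56] tilt z [ 0.0031  0.0026 -1.    ] t 13.8667 tcp [568.6 290.  223.8] F [-0.3 -0.2 -3.7] w 48.3 gf 53.48617136478424
```

```bash
python3 -m handwheel '[[[4,-3.4,-1.7,0,0.6],[4,-3.4,-1.7,0,0.6],[4,-3.4,-1.7,0,0],[4,-3.4,-1.7,0,0],[4,-3.4,-1.7,0,0],[4,-3.4,-1.7,0,0],[4,-3.4,-1.7,0,0],[4,-3.4,-1.7,0,0],[4,-3.4,-1.7,0,0],[4,-3.4,-1.7,0,0]]]'
python3 -m handwheel '[[[4,-2.8,-1.7,0,0],[4,0,0,4,0],[4,0,0,4,0],[4,0,0,4,0],[4,0,0,2,0],[4,0,0,0,0],[4,0,0,0,0],[4,0,0,0,0],[4,0,0,0,0]]]'
python3 - <<'E'
from h import *
for i in range(3): bot.read_camera("wrist"); need(428.7,-96.8,24.5,6.9)
E
```

```text
t: 14.7
tcp_pos: [438.5, -70.0, 220.0]
eef_rot: [-2.081, -2.35, 0.004]
contact_force: [1.2, -0.9, -3.4]
width: 0.561
gripper_force: 53.5
t: 15.45
tcp_pos: [428.6, -98.7, 83.0]
eef_rot: [2.082, 2.35, 0.003]
contact_force: [0.5, 0.1, -1.4]
width: 0.565
gripper_force: 53.5
yaw 6.91 spin deg 0.01 then cm [0.18 0.01 5.86] tilt z [ 3.e-03  3.e-04 -1.e+00] t 15.5 tcp [428.7 -98.6  83.1] F [-0.1 -0.5 -3.3] w 48.0 gf 53.5079026222229
yaw 6.92 spin deg 0.02 then cm [0.16 0.01 5.86] tilt z [ 3.e-03  4.e-04 -1.e+00] t 15.55 tcp [428.6 -98.5  83.1] F [ 0.1 -1.4 -1.5] w 48.2 gf 53.507739901542664
yaw 6.92 spin deg 0.02 then cm [0.15 0.02 5.85] tilt z [ 2.8e-03  5.0e-04 -1.0e+00] t 15.6 tcp [428.5 -98.4  83. ] F [-0.4 -0.3 -2.4] w 48.1 gf 53.507471680641174
```

```bash
python3 -m handwheel '[[[4,0.15,0,1.5,0],[4,0,0,1.5,0],[4,0,0,1.5,0],[4,0,0,1,0],[4,0,0,0,0],[4,0,0,0,0],[4,0,0,0,0],[4,0,0,0,0]]]'
python3 -c "
from h import *
need(428.7,-96.8,24.3,6.9)"
```

```text
t: 16.27
tcp_pos: [428.1, -97.2, 27.6]
eef_rot: [2.083, 2.35, 0.002]
contact_force: [-0.2, 0.3, -2.5]
width: 0.563
gripper_force: 53.5
yaw 6.89 spin deg -0.01 then cm [0.04 0.06 0.33] tilt z [ 1.7e-03 -1.0e-04 -1.0e+00] t 16.2667 tcp [428.1 -97.2  27.6] F [-0.2  0.3 -2.5] w 47.9 gf 53.50143492221832
```

```bash
python3 -m handwheel '[[[4,0,0.1,0.15,0],[4,0,0,0.1,0],[4,0,0,0.05,0],[4,0,0,0,0],[4,0,0,0,0]]]'
python3 -c "
from h import *
need(428.7,-96.8,24.3,6.9)"
```

```text
t: 16.68
tcp_pos: [428.6, -96.9, 23.9]
eef_rot: [2.084, 2.351, 0.001]
contact_force: [-0.0, 0.0, -2.0]
width: 0.564
gripper_force: 53.6
yaw 6.9 spin deg -0.0 then cm [ 0.01  0.01 -0.04] tilt z [ 5.e-04  1.e-04 -1.e+00] t 16.6833 tcp [428.6 -96.9  23.9] F [-0.  0. -2.] w 48.0 gf 53.62002611160278
```

```bash
python3 -m handwheel '[[[5.4,0,0,0.03,0],[5.8,0,0,0,0],[6.4,0,0,0,0],[6.8,0,0,0,0],[6.8,0,0,0,0],[6.8,0,0,-3,0],[6.8,0,0,-4,0],[6.8,0,0,-4,0],[6.8,0,0,-4,0],[6.8,0,0,-3,0]]]'
python3 -m handwheel '[[[6.8,-3.5,0,-1.5,0],[6.8,-3.5,0,0,0],[6.8,0,0,0,0],[6.8,0,0,0,0],[6.8,0,0,0,0],[6.8,0,0,0,0]]]'
python3 - <<'E'
from h import *
need(429.6,-97,25,6.9)
p=bot.camera_params("wrist");im=bot.read_camera("wrist");np.save("p5.npy",p,allow_pickle=True);cv2.imwrite("pics/w5full.png",im)
hsv=cv2.cvtColor(im,cv2.COLOR_BGR2HSV);m=cv2.inRange(hsv,(10,130,70),(32,255,255))
for c in blobs(m,800): print(c[:,0].min(0),c[:,0].max(0),rect("w",c,34,p),rect("w",c,18,p))
h=J([[27,-62,60],[28,-62,87],[-30,45,34]],6.9,(465.8,-134.1));print(h.round(1),proj("w",h,p).round())
cv2.imwrite("pics/w5.png",cv2.resize(im[20:270,190:400],None,fx=2.4,fy=2.4,interpolation=cv2.INTER_CUBIC))
E
```

```text
t: 17.52
tcp_pos: [428.7, -97.6, 206.1]
eef_rot: [2.084, 2.349, 0.002]
contact_force: [1.4, 0.6, 0.0]
width: 0.799
gripper_force: 0.0
t: 18.02
tcp_pos: [436.3, -165.5, 217.9]
eef_rot: [-2.082, -2.351, 0.001]
contact_force: [0.1, 0.5, -0.5]
width: 0.8
gripper_force: 0.0
yaw 6.96 spin deg 0.06 then cm [ 6.86  0.18 19.29] tilt z [-1.4e-03  6.0e-04 -1.0e+00] t 18.0167 tcp [ 436.3 -165.5  217.9] F [ 0.1  0.5 -0.5] w 68.0 gf 0.0
[224  43] [280 134] [427.9 -96.4  50.3  79.9   6.9] [428.  -96.6  52.7  83.8   6.9]
[[ 500.1 -192.4   60. ]
 [ 501.  -192.3   87. ]
 [ 430.6  -93.    34. ]] [[316. 207.]
 [323. 218.]
 [255.  87.]]
```

View pics/w5.png

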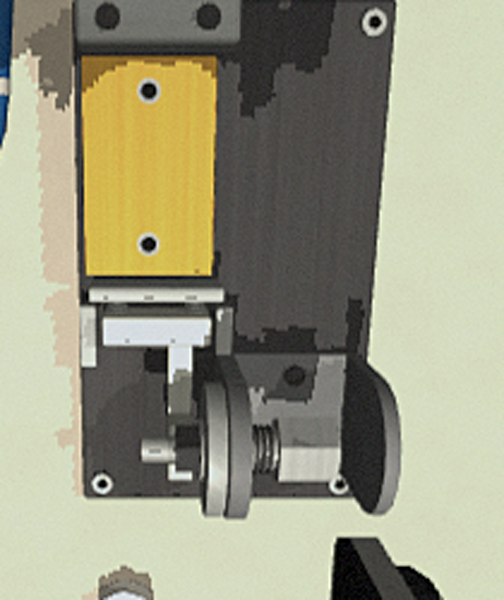

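The pile is square (crop columns 83–215). The bolt head is at crop (308,450), which is image (318,207) and matches the predicted (316,207). Next I spin a quarter turn and go above the gap.

```bash
python3 -m handwheel '[[[3.6,0,0,0,7],[3.6,0,0,0,7],[3.6,0,0,0,7],[3.6,0,0,0,7],[3.6,0,0,0,7],[3.6,0,0,0,7],[3.6,0,0,0,7],[3.6,0,0,0,7],[3.6,0,0,0,7],[3.6,0,0,0,7]]]'
python3 -m handwheel '[[[3.6,0,0,0,7],[3.6,0,0,0,7],[3.6,0,0,0,6],[3.6,0,0,0,0],[3.6,0,0,0,0]]]'
python3 - <<'E'
from h import *
T=J([[27.5,-62,140]],6.9,(465.8,-134.1))[0]
for i in range(2): bot.read_camera("wrist"); need(*T,-83.1)
print(np.round(bot.read_state()["joint_positions"],2))
E
```

```text
t: 18.9
tcp_pos: [436.6, -165.4, 218.1]
eef_rot: [-3.056, -0.724, 0.001]
contact_force: [-0.0, -0.9, -0.2]
width: 0.421
gripper_force: 0.0
t: 19.32
tcp_pos: [436.7, -165.7, 218.1]
eef_rot: [3.135, 0.196, -0.001]
contact_force: [-0.2, 0.5, 0.5]
width: 0.422
gripper_force: 0.0
yaw -82.87 spin deg 0.23 then cm [6.02 3.41 7.82] tilt z [-6.e-04  1.e-04 -1.e+00] t 19.3667 tcp [ 436.7 -165.8  218.2] F [ 0.3 -0.4 -0.4] w 35.8 gf 0.0
yaw -82.91 spin deg 0.19 then cm [6.02 3.39 7.83] tilt z [-4.e-04  3.e-04 -1.e+00] t 19.4167 tcp [ 436.7 -165.9  218.3] F [-0.2 -0.3  0.1] w 35.9 gf 0.0
[-0.68  0.29  1.15  2.1  -0.33  0.95 -0.8 ]
```

```bash
python3 -m handwheel '[[[3.6,2,1.1,0,0],[3.6,2,1.1,0,0],[3.6,2,1.2,0,0],[3.6,0,0,2.5,0],[3.6,0,0,2.5,0],[3.6,0,0,2.8,0],[3.6,0,0,0,0],[3.6,0,0,0,0],[3.6,0,0,0,0],[3.6,0,0,0,0]]]'
python3 - <<'E'
from h import *
T=J([[27.5,-62,57]],6.9,(465.8,-134.1))[0]
for i in range(2): bot.read_camera("wrist"); need(*T,-83.1)
E
```

```text
t: 20.25
tcp_pos: [501.4, -193.5, 142.2]
eef_rot: [3.135, 0.189, 0.004]
contact_force: [0.3, -0.0, 0.7]
width: 0.422
gripper_force: 0.0
yaw -83.07 spin deg 0.03 then cm [-0.1  -0.12  8.51] tilt z [ 2.9e-03 -2.0e-04 -1.0e+00] t 20.3 tcp [ 501.4 -193.4  142.1] F [-0.2 -0.1 -0.1] w 35.9 gf 0.0
yaw -83.07 spin deg 0.03 then cm [-0.09 -0.1   8.5 ] tilt z [ 2.8e-03 -1.0e-04 -1.0e+00] t 20.35 tcp [ 501.3 -193.2  142. ] F [ 0.4 -0.4 -0.5] w 36.0 gf 0.0
```

```bash
python3 -m handwheel '[[[3.6,-0.1,-0.1,2,0],[3.6,0,0,2,0],[3.6,0,0,1,0],[3.6,0,0,0.7,0],[3.6,0,0,0,0],[3.6,0,0,0,0],[3.6,0,0,0,0]]]'
python3 -c "
from h import *
T=J([[27.5,-62,57]],6.9,(465.8,-134.1))[0]
need(*T,-83.1)"
python3 -m handwheel '[[[3.6,0,0,0.7,0],[3.6,0,0,0.7,0],[3.6,0,0,0.7,0],[3.6,0,0,0.5,0],[3.6,0,0,0,0],[3.6,0,0,0,0],[3.6,0,0,0,0]]]'
python3 -c "
from h import *
T=J([[27.5,-62,57]],6.9,(465.8,-134.1))[0]
need(*T,-83.1)"
```

```text
t: 20.93
tcp_pos: [499.9, -192.6, 84.4]
eef_rot: [3.135, 0.189, 0.002]
contact_force: [-0.1, -0.4, 0.6]
width: 0.423
gripper_force: 0.0
yaw -83.12 spin deg -0.02 then cm [ 0.06 -0.02  2.74] tilt z [ 1.5e-03 -5.0e-04 -1.0e+00] t 20.9333 tcp [ 499.9 -192.6   84.4] F [-0.1 -0.4  0.6] w 35.9 gf 0.0
t: 21.52
tcp_pos: [499.3, -192.4, 57.5]
eef_rot: [3.136, 0.189, -0.0]
contact_force: [0.6, 0.4, 1.1]
width: 0.424
gripper_force: 0.0
yaw -83.12 spin deg -0.02 then cm [0.13 0.01 0.05] tilt z [-1.e-04 -2.e-04 -1.e+00] t 21.5167 tcp [ 499.3 -192.4   57.5] F [0.6 0.4 1.1] w 36.0 gf 0.0
```

```bash
python3 -m handwheel '[[[3.6,0.1,0.25,0,0],[3.6,0,0.1,0,0],[3.6,0,0,0,0],[3.6,0,0,0,0]]]'
for i in 1 2; do python3 -m handwheel '[[[3.6,0,0.1,0,0],[3.6,0,0,0,0],[3.6,0,0,0,0]]]'; done
```

```text
t: 21.85
tcp_pos: [500.9, -195.6, 57.6]
eef_rot: [3.136, 0.189, 0.001]
contact_force: [-0.2, -0.8, 0.0]
width: 0.424
gripper_force: 0.0
t: 22.1
tcp_pos: [500.9, -195.9, 57.5]
eef_rot: [-3.135, -0.189, 0.0]
contact_force: [-0.2, 2.7, 1.9]
width: 0.42
gripper_force: 1.5
t: 22.35
tcp_pos: [500.9, -195.9, 57.4]
eef_rot: [-3.133, -0.19, 0.001]
contact_force: [-0.6, 5.1, 4.0]
width: 0.42
gripper_force: 2.7
```

```bash
for i in 1; do python3 -m handwheel '[[[3.6,0,0.1,-0.1,0],[3.6,0,0.05,-0.1,0],[3.6,0,0.05,-0.1,0],[3.6,0,0,0,0],[3.6,0,0,0,0]]]';  python3 -m handwheel '[[[3.6,0,0.1,-0.1,0],[3.6,0,0.1,-0.1,0],[3.6,0,0.1,-0.1,0],[3.6,0,0,0,0],[3.6,0,0,0,0]]]'; done
```

```text
t: 22.77
tcp_pos: [500.9, -196.5, 59.7]
eef_rot: [-3.131, -0.191, 0.002]
contact_force: [0.8, 7.8, -1.5]
width: 0.421
gripper_force: 3.7
t: 23.18
tcp_pos: [501.1, -197.6, 62.2]
eef_rot: [-3.128, -0.193, 0.004]
contact_force: [0.8, 10.7, -2.3]
width: 0.421
gripper_force: 5.4
```

```bash
python3 -m handwheel '[[[3.6,0,0.15,-0.1,0],[3.6,0,0.15,-0.1,0],[3.6,0,0,0,0],[3.6,0,0,0,0]]]';  python3 -m handwheel '[[[3.6,0,0.2,-0.1,0],[3.6,0,0.2,-0.05,0],[3.6,0,0,0,0],[3.6,0,0,0,0]]]'; python3 -m handwheel '[[[3.6,0,0.2,-0.05,0],[3.6,0,0.2,0,0],[3.6,0,0,0,0],[3.6,0,0,0,0]]]'
```

```text
t: 23.52
tcp_pos: [501.2, -198.5, 63.6]
eef_rot: [-3.124, -0.194, 0.006]
contact_force: [1.4, 14.8, -3.2]
width: 0.421
gripper_force: 7.1
t: 23.85
tcp_pos: [501.4, -199.5, 64.8]
eef_rot: [-3.119, -0.196, 0.008]
contact_force: [-0.2, 21.1, -0.7]
width: 0.42
gripper_force: 10.1
t: 24.18
tcp_pos: [501.4, -199.9, 64.9]
eef_rot: [-3.112, -0.199, 0.011]
contact_force: [-1.5, 27.6, 2.5]
width: 0.425
gripper_force: 13.9
```

```bash
python3 -m handwheel '[[[3.6,0,0.15,-0.1,0],[3.6,0,0.15,-0.1,0],[3.6,0,0,0,0],[3.6,0,0,0,0]]]'; python3 -m handwheel '[[[3.6,0,0.15,-0.05,0],[3.6,0,0.15,-0.05,0],[3.6,0,0,0,0],[3.6,0,0,0,0]]]'
python3 - <<'E'
from h import *
p=bot.camera_params("top");im=bot.read_camera("top");cv2.imwrite("pics/t6f.png",im)
o=np.hstack([cv2.resize(x[180:250,250:345],None,fx=4,fy=4,interpolation=cv2.INTER_CUBIC) for x in (cv2.imread("pics/top0.png"),im)])
w=bot.read_camera("wrist");print(proj("w",J([[-30,-3,36],[27,-62,60]],6.9,(465.8,-134.1)),bot.camera_params("wrist")))
w=cv2.resize(w,(400,300));q=np.zeros((300,o.shape[1],3),np.uint8);q[:,:400]=w
s=cv2.resize(bot.read_camera("side")[190:290,210:310],(300,300),interpolation=cv2.INTER_CUBIC);q[:,420:720]=s
cv2.imwrite("pics/t6.png",np.vstack([o,q]))
E
```

```text
t: 24.52
tcp_pos: [501.6, -201.1, 66.2]
eef_rot: [-3.109, -0.2, 0.013]
contact_force: [-1.3, 30.3, -0.3]
width: 0.424
gripper_force: 14.4
t: 24.85
tcp_pos: [501.6, -201.3, 66.3]
eef_rot: [-3.105, -0.202, 0.016]
contact_force: [-0.0, 35.1, -4.8]
width: 0.425
gripper_force: 15.9
[[137.07131505 311.98270355]
 [230.73656658 246.97909744]]
```

View pics/t6.png

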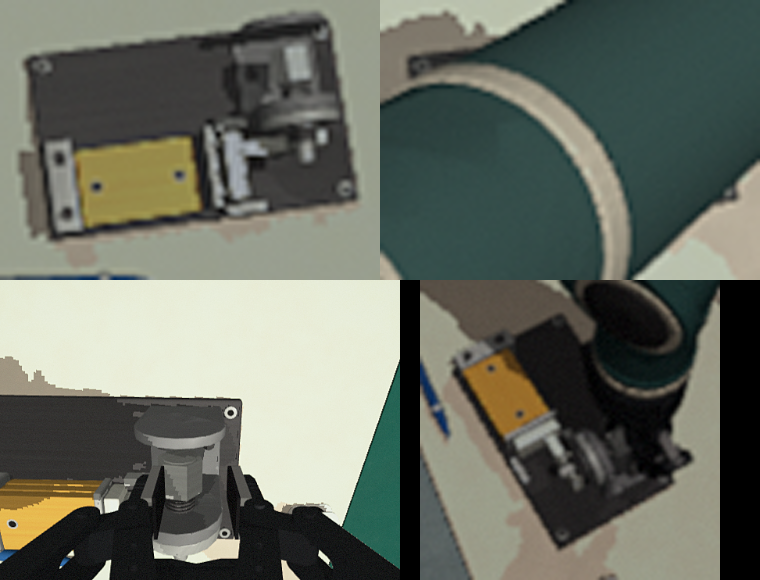

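The wrist and side views show the jaw now against the pile, and the left pad has travelled 5.4 mm across and 8.8 mm up. That matches the arc of the bolt to its stop. Next I close the other finger onto the head while keeping the push.

```bash
python3 -m handwheel '[[[3.4,0,-0.08,0,0],[3.2,0,-0.08,0,0],[3,0,-0.08,0,0],[3,0,0,0,0],[3,0,0,0,0]]]' 30;python3 -m handwheel '[[[2.8,0,-0.08,0,0],[2.6,0,-0.08,0,0],[2.6,0,0,0,0],[2.6,0,0,0,0]]]'; python3 -m handwheel '[[[2.4,0,-0.08,0,0],[2.4,0,0,0,0],[2.4,0,0,0,0],[2.4,0,0,0,0]]]'
```

```text
t: 25.42
tcp_pos: [501.3, -198.5, 66.8]
eef_rot: [-3.104, -0.203, 0.016]
contact_force: [-1.6, 36.7, 0.7]
width: 0.352
gripper_force: 17.5
t: 25.75
tcp_pos: [501.0, -196.6, 67.0]
eef_rot: [-3.103, -0.203, 0.016]
contact_force: [-2.3, 38.2, 4.1]
width: 0.31
gripper_force: 18.6
t: 26.08
tcp_pos: [500.9, -195.6, 67.1]
eef_rot: [-3.102, -0.203, 0.016]
contact_force: [-2.8, 38.0, 5.3]
width: 0.284
gripper_force: 19.1
```

```bash
python3 -m handwheel '[[[2.2,0,-0.09,0,0],[2,0,-0.09,0,0],[2,0,0,0,0],[2,0,0,0,0]]]';python3 -m handwheel '[[[1.8,0,-0.09,0,0],[1.8,0,0,0,0],[1.8,0,0,0,0],[1.8,0,0,0,0]]]'; python3 -m handwheel '[[[1.6,0,-0.05,0,0],[1.6,0,0,0,0],[1.6,0,0,0,0],[1.6,0,0,0,0]]]'
```

```text
t: 26.42
tcp_pos: [500.7, -193.7, 67.3]
eef_rot: [-3.102, -0.203, 0.016]
contact_force: [-4.7, 39.2, 6.6]
width: 0.24
gripper_force: 19.8
t: 26.75
tcp_pos: [500.6, -192.7, 67.4]
eef_rot: [-3.102, -0.203, 0.016]
contact_force: [-4.0, 39.9, 8.7]
width: 0.213
gripper_force: 20.2
t: 27.08
tcp_pos: [500.6, -192.4, 67.5]
eef_rot: [-3.102, -0.203, 0.015]
contact_force: [-3.7, 39.2, 9.1]
width: 0.206
gripper_force: 28.4
```

```bash
python3 -m handwheel '[[[1.5,0,0,0,0],[1.5,0,0,0,0],[1.5,0,0,0,0],[1.5,0,0,0,0],[1.5,0,0,0,0],[1.5,0,0,0,0],[1.5,0,0,0,0],[1.5,0,0,0,0],[1.5,0,0,0,0],[1.5,0,0,0,0]]]' 30;python3 -m handwheel '[[[1.5,0,0,0,0],[1.5,0,0,0,0],[1.5,0,0,0,0],[1.5,0,0,0,0],[1.5,0,0,0,0],[1.5,0,0,0,0],[1.5,0,0,0,0],[1.5,0,0,0,0],[1.5,0,0,0,0],[1.5,0,0,0,0]]]'
python3 - <<'E'
from h import *
im=bot.read_camera("wrist");p=bot.camera_params("wrist");s=bot.read_camera("side")
pts=J([[-30,85,34],[-30,5,34]],6.9,(465.8,-134.1));print(proj("w",pts,p),proj("side",pts))
hsv=cv2.cvtColor(s,cv2.COLOR_BGR2HSV)
for c in blobs(cv2.inRange(hsv,(10,130,90),(32,255,255)),150): print(rect("side",c,34))
cv2.imwrite("pics/f7.png",np.hstack([cv2.resize(im[130:384,0:320],(480,381)),cv2.resize(s[185:285,210:290],(305,381),interpolation=cv2.INTER_CUBIC)]))
E
```

```text
t: 27.92
tcp_pos: [500.5, -192.4, 67.5]
eef_rot: [-3.102, -0.203, 0.016]
contact_force: [-4.0, 39.8, 8.5]
width: 0.204
gripper_force: 28.4
t: 28.75
tcp_pos: [500.6, -192.4, 67.5]
eef_rot: [-3.102, -0.203, 0.015]
contact_force: [-3.7, 39.2, 9.1]
width: 0.199
gripper_force: 28.4
[[ 12.47210169 304.63266854]
 [140.66182581 308.52541452]] [[231.68507457 216.28968699]
 [245.320421   238.26448066]]
[430.  -90.7  50.6  77.2   7.7]
```

View pics/f7.png

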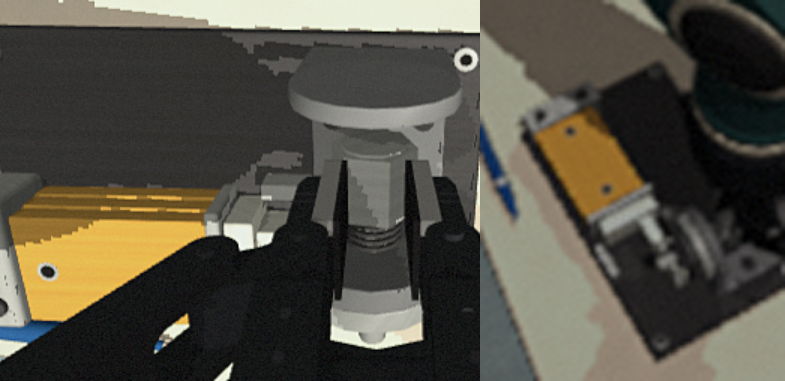

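The wrist view shows the three plates edge to edge between the fence (left, about x 30) and the jaw (about x 215). The pads are on both sides of the hex head (about x 345 and 405). Force and pose held steady for 1.6 s, so I hand in.

```bash
python3 -c "
from cell import bot
print(bot.sign_off())"
```

```text
the job is handed in; nothing more can be done
None
```

Job handed in, verdict not shown: the three plates are stacked flush with the jaw pressing them against the fence, and the bolt, turned to about its stop (judged from finger travel and pictures, not measured), is still gripped at about 28 N; because the tool could not tilt, the upright fingers pinch only the upper part of its head.

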